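Show the maker's mark to the microscope with an inspection mirror

TASK

A round pendant is clamped upright in the ball vise, so the microscope, looking straight down, cannot see the maker's mark on its back. Take the inspection mirror (not the burnisher beside it) from the tool rest by its handle, without fingering its round head, hold it with the middle of its glass straight under the lens and level with the mark, and angle it so that the lens, looking straight down, sees the mark in the middle of the mirror. Keep it steady for a second or two and finish while still holding it there in the gripper, touching neither the vise, the pendant nor the microscope and leaving everything else on the bench where it is.

Things in the scene. Friction and masses are not known exactly. Their poses are not given: they have to be found in the camera images.
- mirror: Inspection mirror, 45 to 95 g, lying level in one slot of the rest. Flat-sided black handle 100 long, 12 wide, 14 high; steel ferrule, then a 4 mm steel rod to the round head. Origin: middle of the handle (grip there, between the rest's bars), 40 mm above the bench at the start. x along the handle towards the head, z up while in the rest. Head's swivel at x = +118 mm, y = z = 0.
- mirror_head: The mirror's round head, on a stiff swivel. Origin at the swivel; z points straight out of the glass, y is the mirror's y axis. The glass leans forwards (away from the hand) from the mirror's +z, about that y, by an angle between 0.85 and 1.2 rad that differs each time and stays as set (0.06 N m of friction) unless knocked.
- glass (a point): Centre of the mirror's round glass (40 mm across, in a steel cup 42 mm across and 3 mm thick), 8.4 mm out from the swivel along z. z points straight out of the glass; y is the mirror's y axis.
- lens (a point): Centre of the front glass of the video microscope's lens, 312 mm above the bench, looking straight down (the frame's z is up). A ring light 62 mm across surrounds it; zoom tube (52 mm) and camera rise above it to 535 mm.
- microscope: Video microscope on a boom stand, fixed. Origin on the bench straight below the lens, z up. The boom (25 mm thick, 420 mm up) runs along its +y to a post 32 mm thick and 500 mm high at y = +290 mm, on a base 220 x 180 x 22 mm.
- vise: Ball vise, fixed: dark steel ball 90 mm across in a rubber ring 112 mm across; two steel jaws 56 mm wide, top 98 mm up, clamp a round silvery pendant (36 mm across, 3 thick, stone on its front, loop on top) upright. Origin on the bench straight below the lens; x points level from there towards the mark and the vise's middle, which is at x = +52 mm; the jaws begin at +28 mm. z up.
- mark (a point): The maker's mark: raised tablet 13 wide and 8 mm high with three dark stamps, in the middle of the pendant's plain back (the side without the stone). 112 mm above the bench, 49 mm from the line straight down from the lens. x points level from that line into the pendant (the back faces along -x); z up.
- view (a point): The point straight under the lens and level with the mark, 112 mm up, where the glass's centre belongs. Its z points half-way between straight up and level towards the mark, 45 degrees from each: the way the glass must face. The turn of the mirror about that axis is free; a handle reaching back on the side away from the mark keeps clear of pendant and vise.
- tool_rest: Tool rest of pale wood, fixed: base board 120 x 120 x 8 mm and two bars across it (along y) 10 mm thick, at x = -41 and +41 mm, rising to 43 mm, each with two notches 15 mm wide at y = -37.5 and +37.5 mm, whose floor is 33 mm above the bench. Origin under its centre; the tools lie along its x, heads to +x.
- burnisher: Burnisher in the other slot of the rest: the same handle (origin at its middle, x towards the tip), but a plain tapered steel tip and no round head, 190 mm long in all. Leave it.
- bench_block: Steel bench block 60 x 60 x 20 mm, loose; origin under its centre. Leave it.
- loupe: Folded loupe, a dark round lens case 38 mm across and 18 mm high with a steel cover leaf to its -x side, 78 mm long in all, loose; origin under the middle of the round case. Leave it.
- hammer: Small hammer lying on the bench, 240 mm long, loose; handle along its x. Leave it.
- parts_box: Clear plastic box 115 x 80 x 42 mm with rings in it, loose; origin under its centre. Leave it.
- bur_block: Dark wooden block 60 x 150 x 22 mm full of upright burs, 56 mm high in all, loose; origin under its centre. Leave it.
- polish_jar: Glass jar with a metal lid, 56 mm across and 55 mm high, loose; origin under its centre. Leave it.

How it is judged:
By the outcome, as a careful person would: the job done as asked, in the order asked, and still so for the second after the job is handed in, while the arm keeps its last pose, push and grip.
It also fails if it takes over 42 s, if anything falls off the work surface, if the arm or the gripper's body presses on something with over 40 N, if the wrist force passes 120 N, or if a joint passes its speed limit or range.

ROBOT

A 6-joint arm with a two-finger parallel gripper is mounted at the origin on the work surface. World frame = base frame: x ahead of the robot, y to its left, z up, the work surface at z = 0. Lengths are in m, angles in rad, forces in N, time in s.
With the tool pointing down it reaches from about 0.325 to 0.9 m from the base axis. Payload 6.1 kg.
Tool frame: the origin (TCP) lies midway between the tips of the shut fingers; the grasp point (between the pads) lies 19 mm behind it; y points along the fingers, z is the direction in which the jaws open and shut, and the axes are right-handed (so a half turn about y gives the same grasp; the last joint's range is limited). The gripper opens to 87 mm and grips with 3 to 60 N. Pads are 19 mm wide; open, the fingers measure 117 mm over their backs; the gripper's body (75 mm by 190 mm) begins 51 mm behind the grasp point.
Start: joints at [1.094, 0.22, 1.526, -0, 1.395, -0.126], TCP at [0.215, 0.587, 0.185] pointing down, gripper open.
Joint ranges: [-2.98, 2.98], [-0.91, 2.08], [0.09, 2.57], [-1.24, 4.39], [0.2, 2.65], [-2.68, 2.68]. Speed limits (rad/s): [2.57, 2.57, 3.01, 3.14, 3.14, 3.14].

INTERFACE

Orientations are given as [roll, pitch, yaw] about the fixed x, y, z axes, in that order (R = Rz(yaw) Ry(pitch) Rx(roll)).
In Python, from rig import robot gives the robot as it stands.
- The arm moves only by the tool drive_tool, never from a script. Its argument "moves" is a list of rows, each an object with "dp": the shift along the world's x, y, z in m, a list of three; "dr": the turn, a rotation vector about the world's x, y, z in units of 5 degrees (1.0 is 5 degrees), a list of three. In form: [{"dp": [tx, ty, tz], "dr": [ax, ay, az]}, ...]. A call has exactly 5 rows; each row shifts and turns the commanded pose from where the row before left it; what a row does not reach is not made up. A row lasts 1/12 s, in which the tool goes at most 41.7 mm and 7.16 degrees, less where a joint would pass 70% of its speed; a pose out of reach is approached as far as the arm can. A call with a gripper value outside its range is refused whole. "jaw" is the closure, from 0 (fully open) to 1 (shut), set as the call begins (left out, the last holds). The fingers move at their own pace and stop on an object; "grip_force" is the grip in N (left out, the last holds). Time passes only in rows, so rows that do not move let the fingers close, or fill a call up. It gives the time, the measured TCP pose, the force and the opening at its end, in the units of the state.
- robot.state(): the state, without advancing time (a new reading comes with each control period).
- robot.capture(name): name is "side" or "top" or "wrist"; returns the picture (420x560x3 uint8, red, green, blue); there is no depth.
- robot.camera_params(name): a dict with "fx", "fy", "cx", "cy" (pixels), "rvec" (rotation vector, rad) and "tvec" (3), from world to camera coordinates, as OpenCV has them; the wrist camera has in their place "hand_eye" (4x4, takes a point from camera to tool coordinates, whose origin is the TCP and whose axes are the tool frame's). Camera axes: x right, y down, z forward; pixel columns grow to the right and rows downward; lengths in m; the calibration is good to about 2 mm. The wrist camera is an equidistant fisheye: a pixel r from the principal point sees the ray r / f radians off the axis. A picture is of the moment at which its call begins: read the wrist's pose just before it. camera_params takes no time and is no camera call.
- robot.finish_job(): hands the job in, once; it reports no verdict.
The state is a dict: "clock": time; "joint_positions": joint angles; "joint_velocities": joint speeds; "joint_torque": joint torques, N m; "eef_pos": TCP position; "eef_rot": TCP orientation; "force": force on the tool from outside, world axes, zero at the start; "ft_torque": the same for the moment, N m; "width": finger opening in m.
Only numpy, scipy, OpenCV 4.12 (cv2) and the standard library are available. Lean on these libraries where they do the work, as an engineer would, in place of code of your own. Each camera call takes 0.05 s, during which the arm holds its last target. There are 200 camera calls.

## Working session

There is one attempt and no reset: what is moved stays moved. The work goes in short steps, Python scripts to look and compute and a tool call to move; the robot and the scene stay as the last step left them, time stands still between calls to the robot, and variables do not carry over. Pictures are saved under pics/ and viewed, about 8 in all and at most 12, crops included, and the job is handed in when it is done.

Besides the shell and the picture viewer there is one more tool, called after ">>>" by a JSON object that holds its "api" and its "payload". drive_tool: Moves the arm, as the interface text tells. Its arguments: {"type":"object","properties":{"moves":{"type":"array","items":{"type":"object","properties":{"dp":{"type":"array","items":{"type":"number"}},"dr":{"type":"array","items":{"type":"number"}}}}},"jaw":{"type":"number"},"grip_force":{"type":"number"}},"required":["moves"]}

```bash
mkdir -p pics; ls; python3 - <<'E'
from rig import robot
import cv2
print(robot.state())
for n in ("top","side","wrist"):
    print(n,robot.camera_params(n)); cv2.imwrite(f"pics/{n}0.png",robot.capture(n)[:,:,::-1])
a=cv2.imread("pics/top0.png");
cv2.imwrite("pics/top0b.png",cv2.resize(a,(800,600),interpolation=cv2.INTER_CUBIC))
E
```

```text
pics
{'clock': 0.0, 'joint_positions': array([ 1.09389124e+00,  2.21239946e-01,  1.52763164e+00, -5.98086153e-06,
        1.39467460e+00, -1.26088682e-01]), 'joint_velocities': array([-0.00115289,  0.00059267, -0.00054823,  0.00017744, -0.00113019,
        0.0001742 ]), 'joint_torque': array([ 2.30558413e-03, -4.94610786e+01, -3.87378323e+01,  7.01345061e-02,
        5.73600142e-02, -1.71006745e-04]), 'eef_pos': array([0.2144666 , 0.58630827, 0.18351789]), 'eef_rot': array([-1.57273509e+00,  2.39826449e-04, -3.50815585e-01]), 'force': array([ 0.00889341,  0.18247217, -0.09166006]), 'ft_torque': array([-0.0264454 ,  0.02920831,  0.03797092]), 'width': 0.08731032617613607}
top {'fx': 469.4920976511183, 'fy': 469.4920976511183, 'cx': 278.74295898590583, 'cy': 207.49271609056964, 'rvec': array([ 2.16403806, -2.16340463,  0.14346716]), 'tvec': array([-0.02088614,  0.56817006,  1.48849195])}
side {'fx': 402.5386256054859, 'fy': 402.5386256054859, 'cx': 275.90905960870964, 'cy': 211.71516044305298, 'rvec': array([ 2.2280911 , -0.88824936,  0.36370877]), 'tvec': array([-0.42120788,  0.40976359,  0.84640896])}
wrist {'fx': 325.19226210127806, 'fy': 325.19226210127806, 'cx': 276.58726163060965, 'cy': 207.96343499339113, 'hand_eye': array([[ 4.82049237e-04,  9.56065439e-01,  2.93152935e-01,
        -8.03422337e-02],
       [-7.24905110e-04, -2.93152558e-01,  9.56065402e-01,
        -1.99841726e-01],
       [ 9.99999621e-01, -6.73378658e-04,  5.51742756e-04,
        -5.59848512e-04],
       [ 0.00000000e+00,  0.00000000e+00,  0.00000000e+00,
         1.00000000e+00]])}
```

View pics/top0b.png

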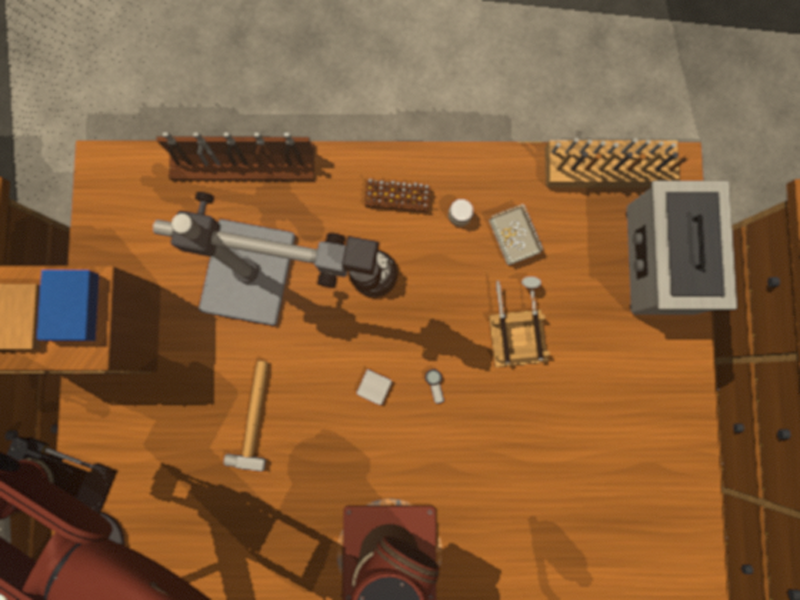

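View pics/side0.png

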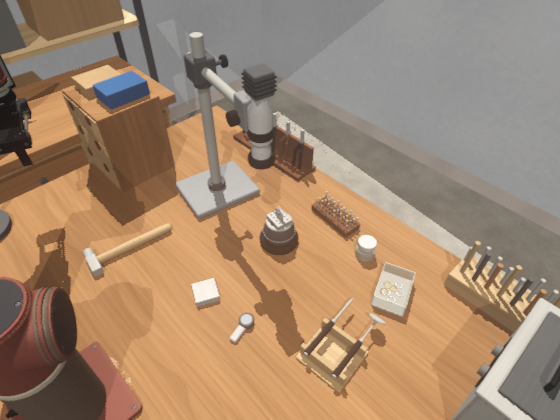

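The top view shows the rest at about (520,338)/800, with the mirror in its right (-y) slot and its head at (531,283). The microscope sits at about (370,270). The side view shows the vise at (279,232) and the rest at (335,350). Next I'll enlarge crops.

```bash
cat > h.py <<'E'
import numpy as np, cv2
from scipy.spatial.transform import Rotation as R
from rig import robot
def cam(n):
    p=robot.camera_params(n); K=np.array([[p['fx'],0,p['cx']],[0,p['fy'],p['cy']],[0,0,1]]); return K,cv2.Rodrigues(p['rvec'])[0],p['tvec']
def ray(n,u,v):
    K,Rm,t=cam(n); return -Rm.T@t, Rm.T@np.linalg.solve(K,[u,v,1.])
def onz(n,u,v,z):
    c,d=ray(n,u,v); return c+d*(z-c[2])/d[2]
def tri(a,b):  # two (cam,u,v): midpoint and gap
    (c1,d1),(c2,d2)=ray(*a),ray(*b)
    s=np.linalg.lstsq(np.c_[d1,-d2],c2-c1,rcond=None)[0]
    p,q=c1+s[0]*d1,c2+s[1]*d2; return (p+q)/2,np.linalg.norm(p-q)
def proj(n,P):
    K,Rm,t=cam(n); q=K@(Rm@np.asarray(P)+t); return q[:2]/q[2]
def projw(P,pos,rot):
    p=robot.camera_params('wrist'); T=np.eye(4); T[:3,:3]=R.from_euler('xyz',rot).as_matrix(); T[:3,3]=pos
    c=np.linalg.inv(T@p['hand_eye'])@np.r_[P,1]; th=np.arctan2(np.hypot(*c[:2]),c[2]); return np.array([p['cx'],p['cy']])+p['fx']*th*c[:2]/np.hypot(*c[:2])
def rayw(u,v,pos,rot):
    p=robot.camera_params('wrist'); T=np.eye(4); T[:3,:3]=R.from_euler('xyz',rot).as_matrix(); T[:3,3]=pos; T=T@p['hand_eye']
    d=np.array([u-p['cx'],v-p['cy']])/p['fx']; th=np.linalg.norm(d); 
    return T[:3,3],T[:3,:3]@np.r_[d/th*np.sin(th),np.cos(th)]
def crop(img,x,y,w,h,s,step=10):
    c=cv2.resize(img[y:y+h,x:x+w],None,fx=s,fy=s,interpolation=cv2.INTER_CUBIC)
    for u in range(-(-x//step)*step,x+w,step):
        cv2.line(c,((u-x)*s,0),((u-x)*s,6),(0,255,0),1); cv2.putText(c,str(u),((u-x)*s,16),0,.35,(0,255,0),1)
    for v in range(-(-y//step)*step,y+h,step):
        cv2.line(c,(0,(v-y)*s),(6,(v-y)*s),(0,255,0),1); cv2.putText(c,str(v),(8,(v-y)*s+4),0,.35,(0,255,0),1)
    return c
E
python3 - <<'E'
from h import *
t=cv2.imread('pics/top0.png');s=cv2.imread('pics/side0.png')
A=crop(t,335,190,60,70,6); B=crop(t,225,150,70,70,6)
C=crop(s,290,290,100,100,4); D=crop(s,250,195,60,65,6)
def pad(i,w,h): o=np.zeros((h,w,3),np.uint8); i=i[:h,:w]; o[:i.shape[0],:i.shape[1]]=i; return o
cv2.imwrite('pics/c1.png',np.hstack([pad(A,370,420),pad(B,430,420)]))
cv2.imwrite('pics/c2.png',np.hstack([pad(C,410,400),pad(D,370,400)]))
E
```

```text
(no output)
```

View pics/c1.png

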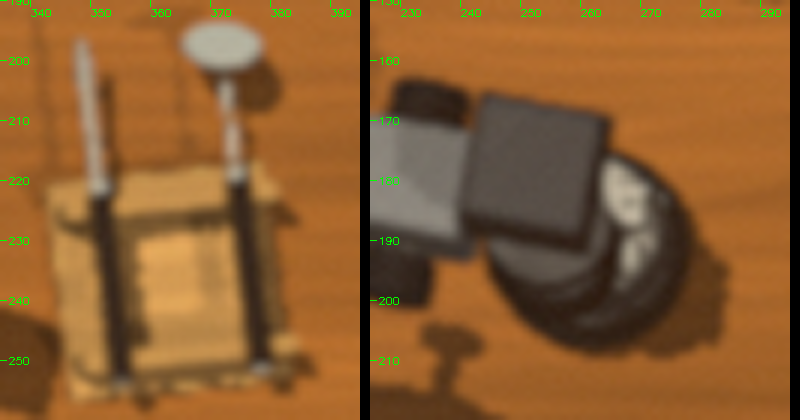

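View pics/c2.png

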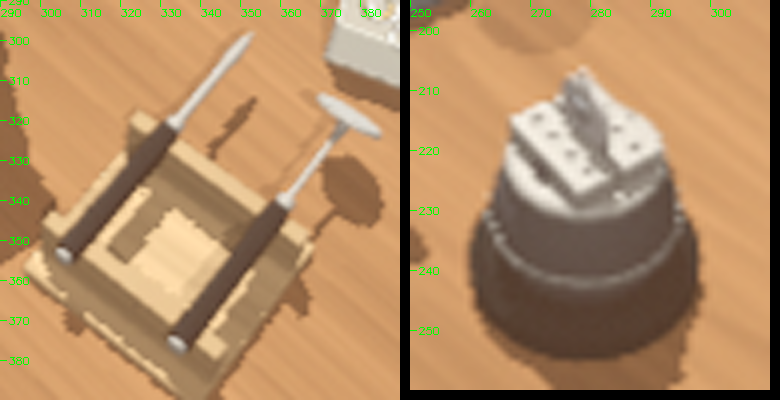

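The crops show the mirror handle from (374.3,219.7) to (378.7,251.7) in the top view and from (361,340.7) to (334.5,375.7) in the side view. The head is at (372,197.7) top and (377,318.7) side. The vise circle centre is near (261.7,192) top, and the pendant is edge-on near (278,215) side.

```bash
python3 - <<'E'
from h import *
np.set_printoptions(precision=4,suppress=True)
print('front',onz('top',374.3,219.7,.045),tri(('top',374.3,219.7),('side',361,340.7)))
print('rear',onz('top',378.7,251.7,.045),tri(('top',378.7,251.7),('side',334.5,375.7)))
print('head',tri(('top',372,197.7),('side',377,318.7)))
print('vise',onz('top',261.7,192,.025), onz('side',279,238,.04))
print('lens side',onz('side',261,161,.312),'block top',onz('top',253.3,178.3,.53))
print('pend side',onz('side',279,213,.115))
print('jaws top corners side',[onz('side',*p,.098)[:2] for p in [(267.5,215.5),(279,227),(291.5,218)]])
print('post',onz('top',184*.7,222*.7,.5))
for n in('top','side'): print(n,ray(n,0,0)[0])
E
```

```text
front [ 0.5276 -0.3282  0.045 ] (array([ 0.5287, -0.3293,  0.0454]), np.float64(0.003188873290278931))
rear [ 0.425  -0.3397  0.045 ] (array([ 0.4259, -0.3403,  0.0461]), np.float64(0.0023617253482767675))
head (array([ 0.599 , -0.3222,  0.0478]), np.float64(0.0006827005659514727))
vise [0.6205 0.035  0.025 ] [0.6092 0.0176 0.04  ]
lens side [0.5774 0.0469 0.312 ] block top [0.5722 0.0406 0.53  ]
pend side [0.6255 0.0354 0.115 ]
jaws top corners side [array([0.6076, 0.0619]), array([0.6011, 0.0097]), array([0.6486, 0.0102])]
post [0.6301 0.3245 0.5   ]
top [ 0.3834 -0.0042  1.5466]
side [ 0.0992 -0.5055  0.8924]
```

>>> {"api": "drive_tool", "payload": {"moves": [{"dp":[0.0145,-0.0286,0.0056],"dr":[0,0,0.526]},{"dp":[0.0145,-0.0286,0.0056],"dr":[0,0,0.526]},{"dp":[0.0145,-0.0286,0.0056],"dr":[0,0,0.526]},{"dp":[0.0145,-0.0286,0.0056],"dr":[0,0,0.526]},{"dp":[0.0145,-0.0286,0.0056],"dr":[0,0,0.526]}], "jaw": 0}}

```text
clock: 0.57
eef_pos: [0.2874, 0.4424, 0.2124]
eef_rot: [-1.571, 0.0, -0.119]
force: [-0.5, 0.9, 0.2]
width: 0.0868
```

>>> {"api": "drive_tool", "payload": {"moves": [{"dp":[0.0145,-0.0286,0.0056],"dr":[0,0,0.526]},{"dp":[0.0145,-0.0286,0.0056],"dr":[0,0,0.526]},{"dp":[0.0145,-0.0286,0.0056],"dr":[0,0,0.526]},{"dp":[0.0145,-0.0286,0.0056],"dr":[0,0,0.526]},{"dp":[0.0145,-0.0286,0.0056],"dr":[0,0,0.526]}]}}

```text
clock: 0.98
eef_pos: [0.36, 0.2994, 0.2407]
eef_rot: [-1.571, 0.0, 0.111]
force: [0.4, 0.7, -0.9]
width: 0.0872
```

>>> {"api": "drive_tool", "payload": {"moves": [{"dp":[0.0014,-0.0327,0],"dr":[0,0,0]},{"dp":[0.0014,-0.0327,0],"dr":[0,0,0]},{"dp":[0.0014,-0.0327,0],"dr":[0,0,0]},{"dp":[0.0014,-0.0327,0],"dr":[0,0,0]},{"dp":[0.0014,-0.0327,0],"dr":[0,0,0]}]}}

```text
clock: 1.4
eef_pos: [0.3663, 0.136, 0.2405]
eef_rot: [-1.571, -0.0, 0.109]
force: [0.9, -0.2, 0.2]
width: 0.087
```

>>> {"api": "drive_tool", "payload": {"moves": [{"dp":[0.0014,-0.0327,0],"dr":[0,0,0]},{"dp":[0.0014,-0.0327,0],"dr":[0,0,0]},{"dp":[0.0014,-0.0327,0],"dr":[0,0,0]},{"dp":[0,0,0],"dr":[0,0,0]},{"dp":[0,0,0],"dr":[0,0,0]}]}}

```text
clock: 1.82
eef_pos: [0.3709, 0.038, 0.2406]
eef_rot: [-1.571, -0.0, 0.104]
force: [0.2, -0.5, 0.8]
width: 0.0869
```

```bash
python3 - <<'E'
from h import *
s=robot.state(); print(s['eef_pos'],s['eef_rot'])
w=robot.capture('wrist')[:,:,::-1].copy(); np.savez('w1.npz',p=s['eef_pos'],r=s['eef_rot']); cv2.imwrite('pics/w1.png',w)
for P in ([.577,.039,.312],[.628,.036,.098],[.625,.036,.112]): print(projw(P,s['eef_pos'],s['eef_rot']))
E
```

```text
[0.37094916 0.03798859 0.24055246] [-1.57059538e+00 -5.50786549e-05  1.03599571e-01]
[253.62667609 484.18250179]
[256.929937   363.32865868]
[256.60090696 368.65487481]
```

>>> {"api": "drive_tool", "payload": {"moves": [{"dp":[0.0014,-0.0327,0],"dr":[0,0,0]},{"dp":[0.0014,-0.0327,0],"dr":[0,0,0]},{"dp":[0.0014,-0.0327,0],"dr":[0,0,0]},{"dp":[0.0014,-0.0327,0],"dr":[0,0,0]},{"dp":[0.0014,-0.0327,0],"dr":[0,0,0]}]}}

```text
clock: 2.28
eef_pos: [0.3784, -0.1239, 0.2406]
eef_rot: [-1.57, -0.001, 0.112]
force: [0.6, -0.2, 0.1]
width: 0.0869
```

>>> {"api": "drive_tool", "payload": {"moves": [{"dp":[0.0014,-0.0327,0],"dr":[0,0,0]},{"dp":[0.0014,-0.0327,0],"dr":[0,0,0]},{"dp":[0.031,-0.0137,-0.011],"dr":[0,0,0]},{"dp":[0.031,-0.0137,-0.011],"dr":[0,0,0]},{"dp":[0.031,-0.0137,-0.011],"dr":[0,0,0]}]}}

```text
clock: 2.7
eef_pos: [0.4759, -0.2302, 0.2072]
eef_rot: [-1.571, -0.001, 0.109]
force: [-0.1, 0.8, -0.6]
width: 0.0871
```

>>> {"api": "drive_tool", "payload": {"moves": [{"dp":[0.031,-0.0137,-0.011],"dr":[0,0,0]},{"dp":[0.031,-0.0137,-0.011],"dr":[0,0,0]},{"dp":[0.031,-0.0137,-0.011],"dr":[0,0,0]},{"dp":[0.031,-0.0137,-0.011],"dr":[0,0,0]},{"dp":[0.031,-0.0137,-0.011],"dr":[0,0,0]}]}}

```text
clock: 3.12
eef_pos: [0.6314, -0.2968, 0.151]
eef_rot: [-1.57, 0.001, 0.111]
force: [0.2, -0.9, 0.1]
width: 0.0873
```

>>> {"api": "drive_tool", "payload": {"moves": [{"dp":[0.031,-0.0137,-0.014],"dr":[0,0,0]},{"dp":[0.031,-0.0137,-0.014],"dr":[0,0,0]},{"dp":[0,0,0],"dr":[0,0,0]},{"dp":[0,0,0],"dr":[0,0,0]},{"dp":[0,0,0],"dr":[0,0,0]}]}}

```text
clock: 3.53
eef_pos: [0.6913, -0.3242, 0.1236]
eef_rot: [-1.569, 0.001, 0.111]
force: [-0.5, -0.6, 0.9]
width: 0.0867
```

```bash
python3 - <<'E'
from h import *
s=robot.state(); print(s['eef_pos'],s['eef_rot'])
w=robot.capture('wrist')[:,:,::-1].copy(); np.savez('w2.npz',p=s['eef_pos'],r=s['eef_rot']); cv2.imwrite('pics/w2.png',w)
u,v=projw([.599,-.322,.045],s['eef_pos'],s['eef_rot']); print(u,v)
a=crop(cv2.imread('pics/w1.png'),216,60,110,150,4); u,v=int(u),int(v)
b=crop(w,max(u-50,0),max(v-50,0),88,130,4)
o=np.zeros((600,800,3),np.uint8); o[:600,:440]=a[:600,:440]; b=b[:600,:360]; o[:b.shape[0],440:440+b.shape[1]]=b; cv2.imwrite('pics/c3.png',o)
E
```

```text
[ 0.69127734 -0.3241665   0.12357983] [-1.56945090e+00  1.41109002e-03  1.10603218e-01]
291.7249282919946 98.6613760903547
```

View pics/c3.png

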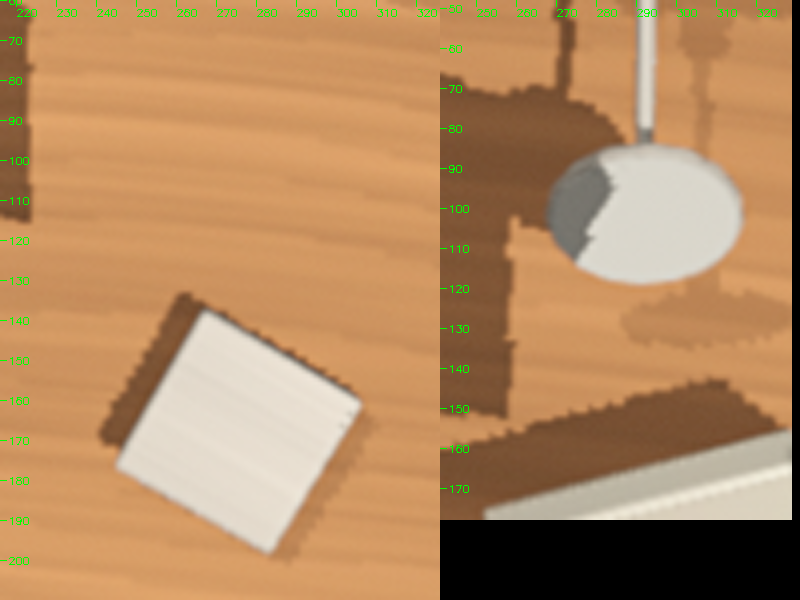

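The wrist crop shows the mirror head, with silhouette extents u 267.6–315.4 and v 83.4–118.9 and the rod at u≈291. The other crop missed the vise (it's at v≈365), so I'll re-crop while fitting the lean.

```bash
python3 - <<'E'
from h import *
from scipy.optimize import least_squares
d=np.load('w2.npz'); p,r=d['p'],d['r']
t=np.linspace(0,2*np.pi,121)
def sil(q,yaw=.108):
    x,y,z,a=q; M=R.from_euler('z',yaw).as_matrix()
    n=M@[np.sin(a),0,np.cos(a)]; e1=M@[0,1,0]; e2=np.cross(n,e1)
    P=np.concatenate([np.array([x,y,z])+n*h+.021*(np.outer(np.cos(t),e1)+np.outer(np.sin(t),e2)) for h in(.0084,.0054)])
    U=np.array([projw(k,p,r) for k in P]); return np.r_[U.min(0),U.max(0)]
m=np.array([267.6,83.4,315.4,118.9])
f=least_squares(lambda q:sil(q)-m,[.594,-.322,.04,1.],x_scale=[.01,.01,.01,.1]); print(f.x,f.fun)
g=least_squares(lambda q:sil([q[0],q[1],.04,q[2]])-m,[.594,-.322,1.],x_scale=[.01,.01,.1]); print('z=.04',g.x,g.fun)
# rod direction: pixel (291.3,80) vs (292.5,50) at z .04
for u,v in((291.2,82),(291.8,49)):
    c,k=rayw(u,v,p,r); print(c+k*(.04-c[2])/k[2])
cv2.imwrite('pics/c4.png',crop(cv2.imread('pics/w1.png'),190,310,140,105,5))
E
```

```text
Traceback (most recent call last):
  File "h.py", line 17, in projw
    p=robot.camera_params('wrist'); T=np.eye(4); T[:3,:3]=R.from_euler('xyz',rot).as_matrix(); T[:3,3]=pos
ValueError: time passes only in moves, steps and waits
```

```bash
python3 - <<'E'
s=open('h.py').read()
s=s.replace("def cam(n):\n    p=robot.camera_params(n)","CP={n:robot.camera_params(n) for n in('top','side','wrist')}\ndef cam(n):\n    p=CP[n]").replace("p=robot.camera_params('wrist')","p=CP['wrist']")
open('h.py','w').write(s)
E
cat > fit.py <<'E'
from h import *
from scipy.optimize import least_squares
d=np.load('w2.npz'); p,r=d['p'],d['r']
t=np.linspace(0,2*np.pi,121)
def sil(q,yaw=.108):
    x,y,z,a=q; M=R.from_euler('z',yaw).as_matrix()
    n=M@[np.sin(a),0,np.cos(a)]; e1=M@[0,1,0]; e2=np.cross(n,e1)
    P=np.concatenate([np.array([x,y,z])+n*h+.021*(np.outer(np.cos(t),e1)+np.outer(np.sin(t),e2)) for h in(.0084,.0054)])
    U=np.array([projw(k,p,r) for k in P]); return np.r_[U.min(0),U.max(0)]
m=np.array([267.6,83.4,315.4,118.9])
f=least_squares(lambda q:sil(q)-m,[.594,-.322,.04,1.],x_scale=[.01,.01,.01,.1],diff_step=1e-4); print(f.x,f.fun)
g=least_squares(lambda q:sil([q[0],q[1],.04,q[2]])-m,[.594,-.322,1.],x_scale=[.01,.01,.1],diff_step=1e-4); print('z=.04',g.x,g.fun)
for u,v in((291.2,82),(291.8,49)):
    c,k=rayw(u,v,p,r); print(c+k*(.04-c[2])/k[2])
cv2.imwrite('pics/c4.png',crop(cv2.imread('pics/w1.png'),190,310,140,105,5))
E
python3 fit.py
```

```text
[ 0.59642665 -0.32187571  0.02764566  0.81590649] [-7.95807864e-13  2.12168061e-11 -5.68434189e-14 -3.27844418e-11]
z=.04 [ 0.59669912 -0.32241308  0.86449635] [-1.03441876  0.034424    1.04235928 -0.02452906]
[ 0.58431846 -0.32387357  0.04      ]
[ 0.55502567 -0.3266026   0.04      ]
```

View pics/c4.png

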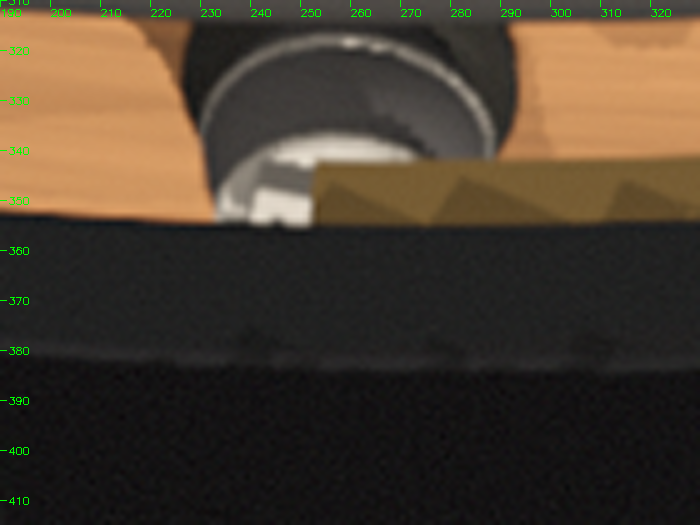

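Only the vise's outer rim shows, because the gripper occludes the rest. I'll check the glass silhouette extents from pixel profiles.

```bash
python3 - <<'E'
import cv2,numpy as np
w=cv2.imread('pics/w2.png')
# sat-based: wood is saturated, mirror grey
f=lambda px: (px.max(-1).astype(int)-px.min(-1))
print('row101 sat',list(zip(range(262,274),f(w[101,262:274]).tolist())),list(zip(range(310,321),f(w[101,310:321]).tolist())))
for c in(284,298): print('col',c,[(v,int(f(w[v,c])),w[v,c].tolist()) for v in list(range(80,91))+list(range(115,123))])
m=(f(w)<40).astype(np.uint8); n,l,s,cc=cv2.connectedComponentsWithStats(m); k=l[101,295]; print(s[k],cc[k])
E
```

```text
row101 sat [(262, 73), (263, 75), (264, 74), (265, 74), (266, 69), (267, 41), (268, 16), (269, 9), (270, 10), (271, 10), (272, 10), (273, 10)] [(310, 14), (311, 14), (312, 14), (313, 13), (314, 13), (315, 15), (316, 40), (317, 93), (318, 112), (319, 112), (320, 109)]
col 284 [(80, 79, [57, 91, 136]), (81, 78, [54, 88, 132]), (82, 77, [50, 84, 127]), (83, 71, [54, 84, 125]), (84, 42, [97, 115, 139]), (85, 22, [148, 161, 170]), (86, 21, [170, 182, 191]), (87, 20, [179, 192, 199]), (88, 15, [195, 206, 210]), (89, 14, [205, 215, 219]), (90, 14, [205, 216, 219]), (115, 14, [204, 214, 218]), (116, 11, [206, 216, 217]), (117, 18, [197, 208, 215]), (118, 73, [136, 168, 209]), (119, 115, [93, 148, 208]), (120, 114, [95, 149, 209]), (121, 112, [98, 150, 210]), (122, 113, [97, 150, 210])]
col 298 [(80, 111, [97, 149, 208]), (81, 113, [98, 152, 211]), (82, 115, [97, 152, 212]), (83, 109, [100, 151, 209]), (84, 64, [129, 158, 193]), (85, 24, [169, 183, 193]), (86, 20, [183, 196, 203]), (87, 18, [192, 204, 210]), (88, 14, [202, 213, 216]), (89, 14, [204, 214, 218]), (90, 15, [203, 214, 218]), (115, 13, [204, 214, 217]), (116, 11, [207, 216, 218]), (117, 15, [200, 209, 215]), (118, 69, [139, 168, 208]), (119, 114, [94, 148, 208]), (120, 113, [91, 145, 204]), (121, 105, [87, 135, 192]), (122, 103, [85, 133, 188])]
[ 268    0   49  119 1985] [291.61964736  77.18891688]
```

```bash
sed -i 's/^m=.*/m=np.array([266.9,83.4,316.4,118.65])/; /imwrite/d' fit.py; python3 fit.py
```

```text
[ 0.59649565 -0.32221088  0.03786745  0.862588  ] [-5.68434189e-14  8.95283847e-13  5.68434189e-14 -1.20792265e-12]
z=.04 [ 0.59654554 -0.32230424  0.87070031] [-0.18485382  0.00614984  0.18629236 -0.00439208]
[ 0.58431846 -0.32387357  0.04      ]
[ 0.55502567 -0.3266026   0.04      ]
```

>>> {"api": "drive_tool", "payload": {"moves": [{"dp":[-0.0305,-0.0014,0],"dr":[0,0,-0.02]},{"dp":[-0.0305,-0.0014,0],"dr":[0,0,-0.02]},{"dp":[-0.0305,-0.0014,0],"dr":[0,0,-0.02]},{"dp":[-0.0305,-0.0014,0],"dr":[0,0,-0.02]},{"dp":[-0.0305,-0.0014,0],"dr":[0,0,0]}]}}

```text
clock: 4.0
eef_pos: [0.5374, -0.3332, 0.128]
eef_rot: [-1.574, -0.004, 0.102]
force: [-1.0, -1.1, 0.2]
width: 0.087
```

>>> {"api": "drive_tool", "payload": {"moves": [{"dp":[-0.0305,-0.0014,0],"dr":[0,0,0]},{"dp":[-0.0305,-0.0014,-0.01],"dr":[0,0,0]},{"dp":[0,0,-0.015],"dr":[0,0,0]},{"dp":[0,0,-0.015],"dr":[0,0,0]},{"dp":[0,0,0],"dr":[0,0,0]}]}}

```text
clock: 4.42
eef_pos: [0.4757, -0.335, 0.0848]
eef_rot: [-1.571, -0.0, 0.101]
force: [-1.8, 1.0, -0.8]
width: 0.0872
```

```bash
python3 - <<'E'
from h import *
s=robot.state(); print(s['eef_pos'],s['eef_rot'])
w=robot.capture('wrist')[:,:,::-1].copy(); cv2.imwrite('pics/w3.png',w)
w=w.copy()
for P in ([.479,-.334,.047],[.5965,-.3223,.04],[.529,-.3285,.047]):
    q=projw(P,s['eef_pos'],s['eef_rot']); print(q); cv2.circle(w,tuple(int(round(k)) for k in q),2,(0,0,255),-1)
cv2.imwrite('pics/w3b.png',w)
E
```

```text
[ 0.47567579 -0.33504988  0.08483586] [-1.57088769e+00 -2.40211003e-04  1.00638630e-01]
[278.24623681 221.62124099]
[277.82352695 335.61122053]
[278.69840916 278.38943897]
```

View pics/w3b.png

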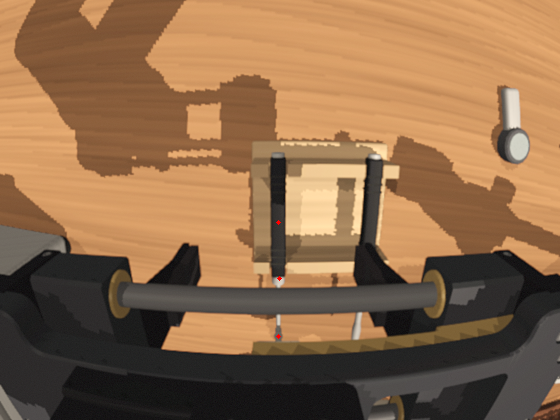

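The handle runs from v≈155 to 277 at u≈278, right on my model dots, and the fingers are centred on it. I'll half-close the jaws for burnisher clearance, descend and grip.

>>> {"api": "drive_tool", "payload": {"moves": [{"dp":[0.002,0.0008,0],"dr":[0,0,0]},{"dp":[0,0,0],"dr":[0,0,0]},{"dp":[0,0,-0.016],"dr":[0,0,0]},{"dp":[0,0,-0.016],"dr":[0,0,0]},{"dp":[0,0,-0.016],"dr":[0,0,0]}], "jaw": 0.5, "grip_force": 40}}

```text
clock: 4.88
eef_pos: [0.4808, -0.3363, 0.0381]
eef_rot: [-1.574, -0.002, 0.102]
force: [1.2, -0.8, 0.3]
width: 0.0613
```

>>> {"api": "drive_tool", "payload": {"moves": [{"dp":[0,0,-0.008],"dr":[0,0,0]},{"dp":[0,0,-0.008],"dr":[0,0,0]},{"dp":[0,0,0],"dr":[0,0,0]},{"dp":[0,0,0],"dr":[0,0,0]},{"dp":[0,0,0],"dr":[0,0,0]}]}}

```text
clock: 5.3
eef_pos: [0.4801, -0.3362, 0.0217]
eef_rot: [-1.572, -0.001, 0.101]
force: [-0.3, 0.2, 0.6]
width: 0.0438
```

>>> {"api": "drive_tool", "payload": {"moves": [{"dp":[0,0,0],"dr":[0,0,0]},{"dp":[0,0,0],"dr":[0,0,0]},{"dp":[0,0,0],"dr":[0,0,0]},{"dp":[0,0,0],"dr":[0,0,0]},{"dp":[0,0,0],"dr":[0,0,0]}], "jaw": 1}}

```text
clock: 5.72
eef_pos: [0.4794, -0.3357, 0.0208]
eef_rot: [-1.571, -0.0, 0.101]
force: [-0.6, -0.4, -0.4]
width: 0.0178
```

>>> {"api": "drive_tool", "payload": {"moves": [{"dp":[0,0,0],"dr":[0,0,0]},{"dp":[0,0,0],"dr":[0,0,0]},{"dp":[0,0,0],"dr":[0,0,0]},{"dp":[0,0,0],"dr":[0,0,0]},{"dp":[0,0,0],"dr":[0,0,0]}]}}

```text
clock: 6.13
eef_pos: [0.4793, -0.3355, 0.0206]
eef_rot: [-1.571, 0.0, 0.101]
force: [-0.4, 0.3, 0.2]
width: 0.0006
```

Width 0.6 mm: the jaws shut on nothing, so I need to look.

```bash
python3 - <<'E'
from h import *
s=robot.state(); print(s['eef_pos'],s['width'])
w=robot.capture('wrist')[:,:,::-1].copy(); t=robot.capture('top')[:,:,::-1].copy(); sd=robot.capture('side')[:,:,::-1].copy()
cv2.imwrite('pics/w4.png',w);cv2.imwrite('pics/t4.png',t);cv2.imwrite('pics/s4.png',sd)
A=crop(w,200,120,160,240,2,20); B=crop(sd,250,230,150,200,3,20)
o=np.zeros((600,800,3),np.uint8); o[:480,:320]=A; o[:600,330:780]=B; cv2.imwrite('pics/c5.png',o)
E
```

```text
[ 0.47926369 -0.33553945  0.02059153] 0.0006318323700941232Traceback (most recent call last):
  File "<stdin>", line 6, in <module>
ValueError: could not broadcast input array from shape (570,450,3) into shape (600,450,3)
```

```bash
python3 - <<'E'
from h import *
w=cv2.imread('pics/w4.png'); sd=cv2.imread('pics/s4.png')
A=crop(w,200,100,160,290,2,20); B=crop(sd,250,230,150,190,3,20)
o=np.zeros((600,800,3),np.uint8); o[:580,:320]=A; o[:570,330:780]=B; cv2.imwrite('pics/c5.png',o)
E
```

```text
(no output)
```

View pics/c5.png

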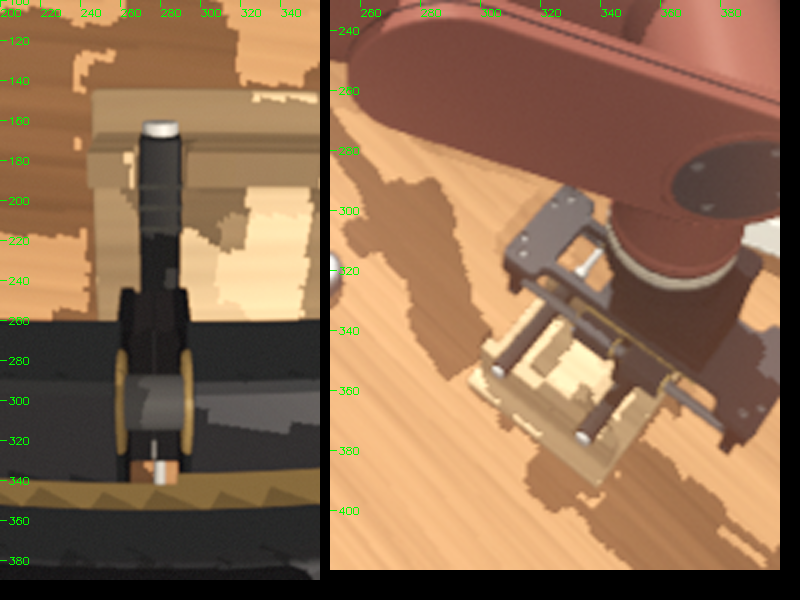

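```bash
python3 - <<'E'
from h import *
s=robot.state(); p,r=s['eef_pos'],s['eef_rot']; print(p,r,s['joint_positions'],s['force'],s['width'])
for P in ([.4295,-.3392,.047],[.4295,-.3392,.040],[.4289,-.3332,.047],[.4301,-.3452,.047],[.455,-.3306,.047],[.455,-.3426,.047]): print(P,projw(P,p,r))
w=cv2.imread('pics/w4.png')
g=w.max(-1); print(g[205,255:305].tolist())
print('TCP proj',projw(p,p,r), 'grasp pt',projw(p+[0,0,.019],p,r))
cv2.imwrite('pics/c6.png',cv2.resize(np.clip(w[230:350,220:340].astype(float)*2.2,0,255).astype(np.uint8),None,fx=5,fy=5,interpolation=cv2.INTER_CUBIC))
E
```

```text
[ 0.47928784 -0.3355716   0.02061478] [-1.57079255e+00 -2.86486356e-05  1.01215813e-01] [-7.45586584e-01  2.97843576e-01  1.76165600e+00  2.71416343e-05
  1.08207693e+00 -2.41761147e+00] [ 0.84445933  0.53938584 -0.86659881] 0.0005499967076645722
[0.4295, -0.3392, 0.047] [280.27998974 168.1230017 ]
[0.4295, -0.3392, 0.04] [280.13631659 165.95412997]
[0.4289, -0.3332, 0.047] [291.42895714 168.15968933]
[0.4301, -0.3452, 0.047] [269.1218567  168.11745618]
[0.455, -0.3306, 0.047] [290.80618809 214.28556288]
[0.455, -0.3426, 0.047] [269.53481668 212.2454355 ]
[182, 182, 182, 182, 183, 183, 182, 182, 183, 182, 182, 181, 170, 145, 100, 65, 59, 62, 61, 66, 65, 65, 66, 64, 64, 67, 68, 69, 69, 70, 70, 68, 71, 66, 61, 83, 128, 141, 141, 140, 140, 139, 140, 141, 140, 140, 141, 139, 140, 140]
TCP proj [277.47388074 235.81418797] grasp pt [277.56733393 247.49176085]
```

View pics/c6.png

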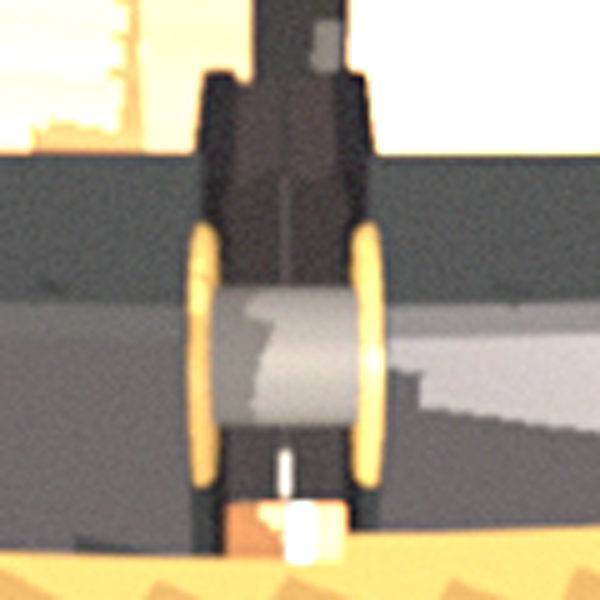

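The handle is undisturbed in the rest. From the apparent spacing and image row of the fingertips (open span 158 px for 87 mm, tips at v≈244), the tips sit about 35–40 mm behind the stated TCP. So the jaws closed above the handle. I'll reopen them and creep down, watching the force.

>>> {"api": "drive_tool", "payload": {"moves": [{"dp":[0,0,0.005],"dr":[0,0,0]},{"dp":[0,0,0],"dr":[0,0,0]},{"dp":[0,0,0],"dr":[0,0,0]},{"dp":[0,0,0],"dr":[0,0,0]},{"dp":[0,0,0],"dr":[0,0,0]}], "jaw": 0.5}}

```text
clock: 6.7
eef_pos: [0.4793, -0.3356, 0.0257]
eef_rot: [-1.571, -0.0, 0.101]
force: [0.4, -0.3, 0.6]
width: 0.0259
```

>>> {"api": "drive_tool", "payload": {"moves": [{"dp":[0,0,-0.004],"dr":[0,0,0]},{"dp":[0,0,-0.003],"dr":[0,0,0]},{"dp":[0,0,-0.003],"dr":[0,0,0]},{"dp":[0,0,-0.003],"dr":[0,0,0]},{"dp":[0,0,-0.002],"dr":[0,0,0]}]}}

```text
clock: 7.12
eef_pos: [0.4789, -0.3353, 0.0098]
eef_rot: [-1.57, 0.001, 0.101]
force: [-0.6, 0.7, 0.1]
width: 0.0432
```

>>> {"api": "drive_tool", "payload": {"moves": [{"dp":[0,0,-0.001],"dr":[0,0,0]},{"dp":[0,0,-0.001],"dr":[0,0,0]},{"dp":[0,0,-0.001],"dr":[0,0,0]},{"dp":[0,0,-0.001],"dr":[0,0,0]},{"dp":[0,0,0],"dr":[0,0,0]}]}}

```text
clock: 7.53
eef_pos: [0.4792, -0.3355, 0.0065]
eef_rot: [-1.571, 0.0, 0.101]
force: [0.0, 0.5, -0.4]
width: 0.0436
```

There is no contact below the board's top height, so the offset is real. I'll keep going gently.

>>> {"api": "drive_tool", "payload": {"moves": [{"dp":[0,0,-0.002],"dr":[0,0,0]},{"dp":[0,0,-0.002],"dr":[0,0,0]},{"dp":[0,0,-0.002],"dr":[0,0,0]},{"dp":[0,0,-0.002],"dr":[0,0,0]},{"dp":[0,0,-0.002],"dr":[0,0,0]}]}}

```text
clock: 7.95
eef_pos: [0.4792, -0.3355, -0.0037]
eef_rot: [-1.571, 0.0, 0.101]
force: [-0.2, 0.6, -0.6]
width: 0.0433
```

>>> {"api": "drive_tool", "payload": {"moves": [{"dp":[0,0,-0.001],"dr":[0,0,0]},{"dp":[0,0,-0.001],"dr":[0,0,0]},{"dp":[0,0,-0.001],"dr":[0,0,0]},{"dp":[0,0,-0.001],"dr":[0,0,0]},{"dp":[0,0,-0.001],"dr":[0,0,0]}]}}

```text
clock: 8.37
eef_pos: [0.4793, -0.3356, -0.0084]
eef_rot: [-1.571, -0.0, 0.101]
force: [0.1, 0.2, 0.4]
width: 0.0438
```

```bash
python3 - <<'E'
from h import *
s=robot.state(); print(s['eef_pos'],s['eef_rot'],s['force'])
w=robot.capture('wrist')[:,:,::-1].copy(); sd=robot.capture('side')[:,:,::-1].copy()
cv2.imwrite('pics/w5.png',w);cv2.imwrite('pics/s5.png',sd)
p=s['eef_pos']
print('side proj of TCP, +19, +38 mm',proj('side',p),proj('side',p+[0,0,.019]),proj('side',p+[0,0,.038]))
A=crop(w,200,130,150,140,3,10); B=crop(sd,310,320,80,70,5,10)
o=np.zeros((420,860,3),np.uint8); o[:420,:450]=A; o[:350,460:860]=B; cv2.imwrite('pics/c7.png',o[:, :800+60][:,:800])
E
```

```text
[ 0.47932905 -0.33561329 -0.00840403] [-1.57085153e+00 -1.07604087e-04  1.01192344e-01] [0.08901881 0.22921639 0.39695956]
side proj of TCP, +19, +38 mm [345.30922427 367.84692514] [346.36929995 364.26550429] [347.46188623 360.57424773]
```

View pics/c7.png

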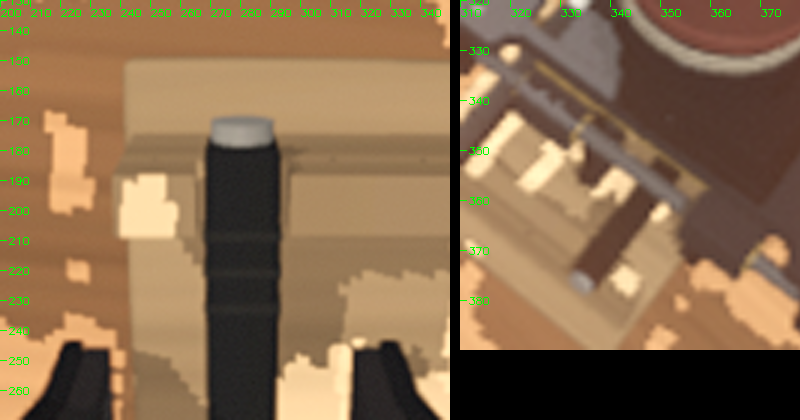

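The fingertips are at v≈243, with inner edges at u≈235 and 317. The handle is centred at u≈280, about 2 mm off the finger centre towards +y. I'll go 11 mm further down, shift +1.5 mm in y and close.

>>> {"api": "drive_tool", "payload": {"moves": [{"dp":[0,0.0015,-0.003],"dr":[0,0,0]},{"dp":[0,0,-0.002],"dr":[0,0,0]},{"dp":[0,0,-0.002],"dr":[0,0,0]},{"dp":[0,0,-0.002],"dr":[0,0,0]},{"dp":[0,0,-0.002],"dr":[0,0,0]}]}}

```text
clock: 8.88
eef_pos: [0.4792, -0.334, -0.0196]
eef_rot: [-1.571, 0.0, 0.101]
force: [0.8, -0.1, -0.4]
width: 0.0437
```

>>> {"api": "drive_tool", "payload": {"moves": [{"dp":[0,0,0],"dr":[0,0,0]},{"dp":[0,0,0],"dr":[0,0,0]},{"dp":[0,0,0],"dr":[0,0,0]},{"dp":[0,0,0],"dr":[0,0,0]},{"dp":[0,0,0],"dr":[0,0,0]}], "jaw": 1}}

```text
clock: 9.3
eef_pos: [0.4794, -0.3342, -0.0192]
eef_rot: [-1.571, -0.0, 0.101]
force: [0.3, -0.9, 0.7]
width: 0.018
```

>>> {"api": "drive_tool", "payload": {"moves": [{"dp":[0,0,0],"dr":[0,0,0]},{"dp":[0,0,0],"dr":[0,0,0]},{"dp":[0,0,0],"dr":[0,0,0]},{"dp":[0,0,0],"dr":[0,0,0]},{"dp":[0,0,0],"dr":[0,0,0]}]}}

```text
clock: 9.72
eef_pos: [0.4793, -0.3341, -0.0193]
eef_rot: [-1.571, -0.0, 0.101]
force: [0.6, 0.5, 1.1]
width: 0.0117
```

The handle is gripped at 11.7 mm. I'll lift it straight out, then go to a side look at the vise with the wrist camera, staying clear of the microscope.

>>> {"api": "drive_tool", "payload": {"moves": [{"dp":[0,0,0.006],"dr":[0,0,0]},{"dp":[0,0,0.01],"dr":[0,0,0]},{"dp":[0,0,0.015],"dr":[0,0,0]},{"dp":[0,0,0.02],"dr":[0,0,0]},{"dp":[0,0,0.03],"dr":[0,0,0]}]}}

```text
clock: 10.13
eef_pos: [0.4777, -0.3327, 0.0608]
eef_rot: [-1.567, 0.003, 0.101]
force: [0.8, 0.0, -1.4]
width: 0.0117
```

>>> {"api": "drive_tool", "payload": {"moves": [{"dp":[0,0,0.028],"dr":[0,0,0]},{"dp":[0,0,0.028],"dr":[0,0,0]},{"dp":[0,0,0.028],"dr":[0,0,0]},{"dp":[0,0,0.028],"dr":[0,0,0]},{"dp":[0,0,0.027],"dr":[0,0,0]}]}}

```text
clock: 10.55
eef_pos: [0.4792, -0.334, 0.2033]
eef_rot: [-1.572, -0.001, 0.101]
force: [0.5, -0.6, -1.3]
width: 0.0111
```

>>> {"api": "drive_tool", "payload": {"moves": [{"dp":[0.02,0.019,0],"dr":[0,0,0]},{"dp":[0.02,0.019,0],"dr":[0,0,0]},{"dp":[0.02,0.019,0],"dr":[0,0,0]},{"dp":[0.02,0.019,0],"dr":[0,0,0]},{"dp":[0.02,0.019,0],"dr":[0,0,0]}]}}

```text
clock: 10.97
eef_pos: [0.58, -0.2381, 0.2018]
eef_rot: [-1.571, -0.001, 0.101]
force: [-0.4, -0.8, -0.8]
width: 0.0118
```

>>> {"api": "drive_tool", "payload": {"moves": [{"dp":[0.02,0.019,0],"dr":[0,0,0]},{"dp":[0.02,0.019,0],"dr":[0,0,0]},{"dp":[0.02,0.019,0],"dr":[0,0,0]},{"dp":[0.02,0.019,0],"dr":[0,0,0]},{"dp":[0.02,0.019,0],"dr":[0,0,0]}]}}

```text
clock: 11.38
eef_pos: [0.6801, -0.143, 0.2017]
eef_rot: [-1.571, -0.001, 0.101]
force: [-0.0, 0.4, -0.7]
width: 0.0116
```

>>> {"api": "drive_tool", "payload": {"moves": [{"dp":[0,0,0],"dr":[0,0,0]},{"dp":[0,0,0],"dr":[0,0,0]},{"dp":[0,0,0],"dr":[0,0,0]},{"dp":[0,0,0],"dr":[0,0,0]},{"dp":[0,0,0],"dr":[0,0,0]}]}}

```text
clock: 11.8
eef_pos: [0.6786, -0.1452, 0.201]
eef_rot: [-1.571, -0.0, 0.1]
force: [-1.4, -1.2, 0.0]
width: 0.0114
```

```bash
python3 - <<'E'
from h import *
s=robot.state(); p,r=s['eef_pos'],s['eef_rot']; print(p,r,s['force'],s['width'])
w=robot.capture('wrist')[:,:,::-1].copy(); np.savez('w6.npz',p=p,r=r); cv2.imwrite('pics/w6.png',w)
for P in([.577,.039,.312],[.628,.036,.098],[.625,.036,.112],[.628,.036,.02]): print(projw(P,p,r))
u,v=projw([.615,.036,.1],p,r); x,y=int(min(u-70,420)),int(max(v-60,0)); cv2.imwrite('pics/c8.png',crop(w,x,y,140,110,5))
cv2.imwrite('pics/t6.png',robot.capture('top')[:,:,::-1])
E
```

```text
[ 0.67864974 -0.14516165  0.20103104] [-1.57108970e+00 -4.42183391e-05  9.98222279e-02] [-1.41512323 -1.17121648  0.04999788] 0.011401770776224255
[651.31568768 153.3845009 ]
[454.28930577 167.02803023]
[461.51749083 166.67773119]
[423.87591907 155.89204239]
```

View pics/c8.png

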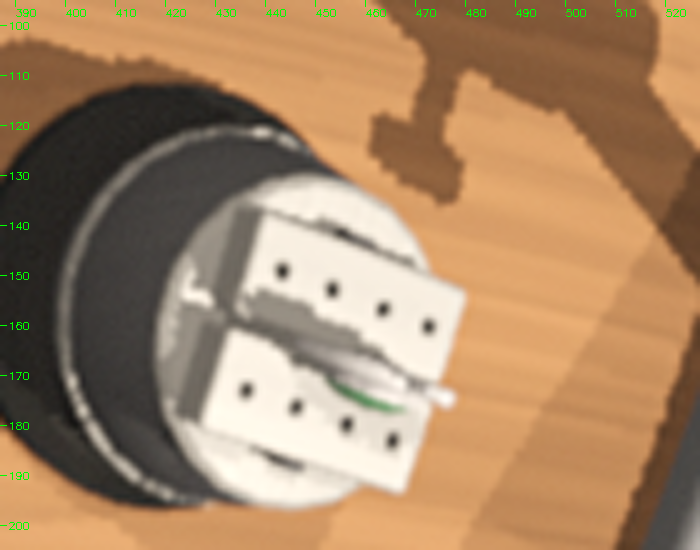

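The wrist crop shows the vise clearly. The jaw-top corners in crop pixels are TL(265,208), TR(467,292), BR(403,493) and BL(200,430). The pendant is edge-on, with the green stone on the +x side, so its back faces the robot and lens.

```bash
python3 - <<'E'
from h import *
d=np.load('w6.npz'); p,r=d['p'],d['r']
u0,v0=projw([.615,.036,.1],p,r); x0,y0=int(min(u0-70,420)),int(max(v0-60,0)); print(x0,y0)
def W(X,Y,z=.098):
    c,k=rayw((X+.5)/5-.5+x0,(Y+.5)/5-.5+y0,p,r); return (c+k*(z-c[2])/k[2])[:2]
C=np.array([W(*q) for q in((265,208),(467,292),(403,493),(200,430))]); print(C.round(4))
up=np.array([W(*q) for q in((282,271),(333,289),(383,309),(428,327))]); lo=np.array([W(*q) for q in((246,390),(296,407),(347,425),(392,440))])
for a,b in((C[0],C[1]),(C[3],C[2]),(up[0],up[3]),(lo[0],lo[3])): e=b-a; print('len',np.linalg.norm(e).round(4),'yaw(x)',np.arctan2(-e[0],e[1]).round(4))
print('sides',[(np.linalg.norm(b-a).round(4),np.arctan2(*(b-a)[::-1]).round(4)) for a,b in((C[0],C[3]),(C[1],C[2]))])
c=C.mean(0); print('centre',c, (up.mean(0)+lo.mean(0))/2)
E
```

```text
387 95
[[0.5993 0.0116]
 [0.6079 0.0666]
 [0.6537 0.0601]
 [0.6466 0.0055]]
len 0.0556 yaw(x) -0.1557
len 0.0551 yaw(x) -0.1299
len 0.04 yaw(x) -0.1435
len 0.0399 yaw(x) -0.142
sides [(np.float64(0.0477), np.float64(-0.1302)), (np.float64(0.0462), np.float64(-0.1414))]
centre [0.62689859 0.03594995] [0.62700011 0.03617508]
```

```bash
cat > goal.py <<'E'
from h import *
A=.87; PSI=-.14; G=np.array([.5754,.0433,.112])
def target(back=0,up=0,a=A):
    xp=np.array([np.cos(PSI),np.sin(PSI),0]); n=(xp+[0,0,1])/2**.5
    Rm=R.from_euler('ZY',[PSI,-(a-np.pi/4)])
    M=G-.0084*n-.118*Rm.apply([1,0,0])-back*xp+[0,0,up]
    return M+Rm.apply([.0002,0,-.0593]), Rm*R.from_euler('x',-np.pi/2), M
E
python3 - <<'E'
from goal import *
s=robot.state(); p=s['eef_pos']; Rc=R.from_euler('xyz',s['eef_rot']); print(p)
for b in(.06,0): 
    t,Q,M=target(b); print('tcp',t.round(4),'M',M.round(4),'euler',Q.as_euler('xyz').round(3),'dp',(t-p).round(4),'dr units',((Q*Rc.inv()).as_rotvec()/np.radians(5)).round(3))
E
```

```text
[ 0.67877494 -0.14500647  0.20096329]
tcp [0.3988 0.0682 0.037 ] M [0.3937 0.0689 0.0961] euler [-1.571 -0.085 -0.14 ] dp [-0.2799  0.2132 -0.1639] dr units [-0.017 -0.97  -2.748]
tcp [0.4583 0.0598 0.037 ] M [0.4531 0.0605 0.0961] euler [-1.571 -0.085 -0.14 ] dp [-0.2205  0.2048 -0.1639] dr units [-0.017 -0.97  -2.748]
```

>>> {"api": "drive_tool", "payload": {"moves": [{"dp":[-0.028,0,-0.005],"dr":[0,0,0]},{"dp":[-0.028,0,-0.005],"dr":[0,0,0]},{"dp":[-0.028,0,-0.005],"dr":[0,0,0]},{"dp":[-0.028,0,-0.005],"dr":[0,0,0]},{"dp":[-0.028,0,-0.005],"dr":[0,0,0]}]}}

```text
clock: 12.32
eef_pos: [0.5376, -0.1444, 0.1754]
eef_rot: [-1.571, -0.0, 0.1]
force: [-0.8, 0.2, -1.0]
width: 0.0111
```

>>> {"api": "drive_tool", "payload": {"moves": [{"dp":[-0.028,0,-0.005],"dr":[0,0,0]},{"dp":[-0.028,0,-0.005],"dr":[0,0,0]},{"dp":[-0.028,0,-0.005],"dr":[0,0,0]},{"dp":[-0.028,0,-0.005],"dr":[0,0,0]},{"dp":[-0.028,0,-0.005],"dr":[0,0,0]}]}}

```text
clock: 12.73
eef_pos: [0.3977, -0.1443, 0.1505]
eef_rot: [-1.571, -0.0, 0.101]
force: [-0.5, -1.2, 0.3]
width: 0.0114
```

>>> {"api": "drive_tool", "payload": {"moves": [{"dp":[0,0.0213,-0.0114],"dr":[-0.002,-0.097,-0.275]},{"dp":[0,0.0213,-0.0114],"dr":[-0.002,-0.097,-0.275]},{"dp":[0,0.0213,-0.0114],"dr":[-0.002,-0.097,-0.275]},{"dp":[0,0.0213,-0.0114],"dr":[-0.002,-0.097,-0.275]},{"dp":[0,0.0213,-0.0114],"dr":[-0.002,-0.097,-0.275]}]}}

```text
clock: 13.15
eef_pos: [0.3991, -0.0372, 0.0936]
eef_rot: [-1.574, -0.044, -0.022]
force: [0.6, -0.1, -0.2]
width: 0.0114
```

>>> {"api": "drive_tool", "payload": {"moves": [{"dp":[0,0.0213,-0.0114],"dr":[-0.002,-0.097,-0.275]},{"dp":[0,0.0213,-0.0114],"dr":[-0.002,-0.097,-0.275]},{"dp":[0,0.0213,-0.0114],"dr":[-0.002,-0.097,-0.275]},{"dp":[0,0.0213,-0.0114],"dr":[-0.002,-0.097,-0.275]},{"dp":[0,0.0213,-0.0114],"dr":[-0.002,-0.097,-0.275]}]}}

```text
clock: 13.57
eef_pos: [0.3994, 0.0695, 0.0366]
eef_rot: [-1.571, -0.086, -0.141]
force: [1.0, 0.7, -1.2]
width: 0.0113
```

>>> {"api": "drive_tool", "payload": {"moves": [{"dp":[0,0,0],"dr":[0,0,0]},{"dp":[0,0,0],"dr":[0,0,0]},{"dp":[0,0,0],"dr":[0,0,0]},{"dp":[0,0,0],"dr":[0,0,0]},{"dp":[0,0,0],"dr":[0,0,0]}]}}

```text
clock: 13.98
eef_pos: [0.4001, 0.068, 0.0374]
eef_rot: [-1.571, -0.086, -0.14]
force: [-0.6, 0.9, -0.7]
width: 0.0116
```

```bash
python3 - <<'E'
from goal import *
s=robot.state(); p=s['eef_pos']; Rc=R.from_euler('xyz',s['eef_rot']); print(p,s['eef_rot'],s['joint_positions'].round(2))
t,Q,M=target(0); print('dp',(t-p).round(4),'dr',((Q*Rc.inv()).as_rotvec()/np.radians(5)).round(3))
for n in('side','wrist','top'): cv2.imwrite(f'pics/{n}7.png',robot.capture(n)[:,:,::-1])
# difference vs initial side picture near predicted glass centre
Gp=p+(Rc*Q.inv()).apply(G-t); print('glass pred',Gp,proj('side',Gp),proj('top',Gp))
a=cv2.imread('pics/side7.png'); u,v=proj('side',Gp).astype(int)
f=a.max(-1).astype(int)-a.min(-1)
print(f[v-16:v+17,u-22:u+23])
E
```

```text
[0.40014329 0.06802066 0.03743459] [-1.57094102 -0.08596814 -0.14024967] [-0.02 -0.24  2.28 -0.01  1.02 -1.44]
dp [ 0.0581 -0.0082 -0.0004] dr [0.004 0.015 0.003]
glass pred [0.51718887 0.05150603 0.11257798] [244.44847685 231.06126268] [255.46032904 220.90170145]
[[ 53  53  55 ... 104 104  71]
 [ 54  54  53 ... 104 105  76]
 [ 56  54  54 ... 105 105  78]
 ...
 [ 21  22  27 ...  37  37  39]
 [ 17  17  29 ...  37  37  37]
 [ 16  16  18 ...  38  37  39]]
```

```bash
cat > chk.py <<'E'
import sys
from goal import *
def check(n,img,p,rot,dump=False):
    Rc=R.from_euler('xyz',rot); t,Q,M=target(0); T=Rc*Q.inv()
    t_=np.linspace(0,2*np.pi,60); Rm=R.from_euler('ZY',[PSI,-(A-np.pi/4)])
    nn=R.from_euler('ZY',[PSI,np.pi/4]).apply([0,0,1]); e1=Rm.apply([0,1,0]); e2=np.cross(nn,e1)
    P=np.concatenate([G-nn*h+.021*(np.outer(np.cos(t_),e1)+np.outer(np.sin(t_),e2)) for h in(0,.003)])
    U=np.array([proj(n,p+T.apply(k-t)) for k in P])
    pred=np.zeros(img.shape[:2],np.uint8); cv2.fillConvexPoly(pred,cv2.convexHull(np.round(U*16).astype(np.int32)),1,shift=4)
    f=img.max(-1).astype(int)-img.min(-1); near=cv2.dilate(pred,np.ones((13,13)))
    m=((f<45)&(img.max(-1)>110)&(near>0)).astype(np.uint8)
    k,l,s,c=cv2.connectedComponentsWithStats(m); j=1+np.argmax(s[1:,4]) if k>1 else 0
    print(n,'pred box',U.min(0).round(1),U.max(0).round(1),'cen',U.mean(0).round(1),'| found',s[j],c[j].round(1),'pred area',pred.sum())
    if dump:
        u0,v0=(U.min(0)-5).astype(int); u1,v1=(U.max(0)+6).astype(int)
        for v in range(v0,v1): print(v,u0,''.join('#' if m[v,u]else('+' if pred[v,u] else '.') for u in range(u0,u1)))
if __name__=='__main__':
    s=robot.state()
    for n in('side','top'): check(n,cv2.imread(f'pics/{n}7.png'),s['eef_pos'],s['eef_rot'],True)
E
python3 chk.py
```

```text
side pred box [236.9 226.1] [251.  237.2] cen [243.9 231.6] | found [237 227  14  11  83] [243.7 231.9] pred area 99
221 231 ..........................
222 231 ..........................
223 231 ..........................
224 231 ..........................
225 231 ..........................
226 231 .......++++...............
227 231 ......+####++.............
228 231 ......#######+............
229 231 ......+#######+...........
230 231 .......#########+.........
231 231 ........##########........
232 231 .........##########.......
233 231 ..........#########+......
234 231 .........###########+.....
235 231 .........##.+#######+.....
236 231 .....###.....++#####+.....
237 231 ....####........+##+......
238 231 ...###....................
239 231 ..........................
240 231 ..........................
241 231 ..........................
242 231 ..........................
top pred box [248.5 216.6] [262.2 226.3] cen [255.2 221.4] | found [249 222  13  11  55] [254.2 225.7] pred area 124
211 243 .........................
212 243 .........................
213 243 .........................
214 243 .........................
215 243 .........................
216 243 .........................
217 243 ........+++++++++........
218 243 .......++#+####+++.......
219 243 ......++++++++++#+++.....
220 243 ......++++++++++++++.....
221 243 .....+++++++++++++#+.....
222 243 ......####++++++++++.....
223 243 ......+#######++++#+.....
224 243 ......+###########++.....
225 243 ........#########++......
226 243 .........######++........
227 243 ...........###...........
228 243 ..........###............
229 243 ..........###............
230 243 ..........###............
231 243 ..........###............
```

The predicted glass silhouette matches the side view to about half a pixel, and the top view agrees. Sliding forward to the goal.

>>> {"api": "drive_tool", "payload": {"moves": [{"dp":[0.0058,-0.0008,0],"dr":[0,0,0]},{"dp":[0.0058,-0.0008,0],"dr":[0,0,0]},{"dp":[0.0058,-0.0008,0],"dr":[0,0,0]},{"dp":[0.0058,-0.0008,0],"dr":[0,0,0]},{"dp":[0.0058,-0.0008,0],"dr":[0,0,0]}]}}

```text
clock: 14.55
eef_pos: [0.4291, 0.0648, 0.0366]
eef_rot: [-1.571, -0.084, -0.139]
force: [0.2, 0.7, 0.2]
width: 0.0112
```

>>> {"api": "drive_tool", "payload": {"moves": [{"dp":[0.0058,-0.0008,0],"dr":[0,0,0]},{"dp":[0.0058,-0.0008,0],"dr":[0,0,0]},{"dp":[0.0058,-0.0008,0],"dr":[0,0,0]},{"dp":[0.0058,-0.0008,0],"dr":[0,0,0]},{"dp":[0.0058,-0.0008,0],"dr":[0,0,0]}]}}

```text
clock: 14.97
eef_pos: [0.4578, 0.0609, 0.0366]
eef_rot: [-1.571, -0.084, -0.139]
force: [0.4, -0.2, -0.8]
width: 0.0115
```

>>> {"api": "drive_tool", "payload": {"moves": [{"dp":[0,0,0],"dr":[0,0,0]},{"dp":[0,0,0],"dr":[0,0,0]},{"dp":[0,0,0],"dr":[0,0,0]},{"dp":[0,0,0],"dr":[0,0,0]},{"dp":[0,0,0],"dr":[0,0,0]}]}}

```text
clock: 15.38
eef_pos: [0.457, 0.061, 0.0366]
eef_rot: [-1.571, -0.084, -0.139]
force: [-0.6, -0.1, -1.1]
width: 0.0117
```

```bash
python3 - <<'E'
from chk import *
s=robot.state(); p=s['eef_pos']; Rc=R.from_euler('xyz',s['eef_rot']); print(p,s['eef_rot'],s['force'],s['width'])
t,Q,M=target(0); print('dp',(t-p).round(4),'dr',((Q*Rc.inv()).as_rotvec()/np.radians(5)).round(3))
im=robot.capture('side')[:,:,::-1].copy(); cv2.imwrite('pics/side8.png',im); w=robot.capture('wrist')[:,:,::-1].copy(); cv2.imwrite('pics/wrist8.png',w)
check('side',im,p,s['eef_rot'],True)
mk=G+.049*np.array([np.cos(PSI),np.sin(PSI),0]); print('mark side',proj('side',mk),'view wrist',projw(G,p,s['eef_rot']))
A_=crop(im,210,130,110,130,4,10); B=cv2.resize(w,(340,255)); o=np.zeros((520,790,3),np.uint8); o[:,:440]=A_; o[:255,445:785]=B; cv2.imwrite('pics/c9.png',o)
E
```

```text
[0.45700508 0.0609901  0.03659677] [-1.57097254 -0.08433534 -0.13875583] [-0.62540103 -0.13374042 -1.05380203] 0.011726464244313489
dp [ 0.0012 -0.0012  0.0004] dr [ 0.002 -0.003 -0.014]
side pred box [255.4 216.7] [269.1 227.5] cen [262.2 222. ] | found [256 213  20  22 216] [267.7 222.7] pred area 88
211 250 .........................
212 250 .........................
213 250 ...................#.....
214 250 .................####....
215 250 .................#####...
216 250 .................######..
217 250 ......++++.......#######.
218 250 .....+#####+.....########
219 250 .....+#######+..#########
220 250 ......+#######+.#########
221 250 .......##################
222 250 ........#################
223 250 .........################
224 250 .........################
225 250 ........#################
226 250 .......####..+###########
227 250 ....##........###########
228 250 ...###.........#.++######
229 250 .............#......#####
230 250 ............##..#....####
231 250 ............##..#.....###
232 250 .............##........##
mark side [278.28308842 213.85791848] view wrist [275.85438371 433.65617723]
```

View pics/c9.png

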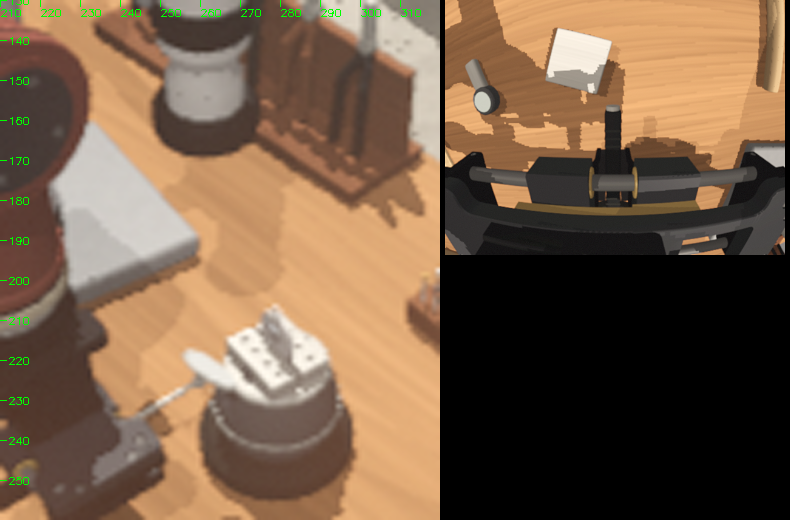

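The final side view shows the glass in front of the pendant's back, clear of the jaws, with the lens above (dark ring u 248–273.8, bottom v≈169). I'll cross-check the lens ring against my estimate and trim the last millimetre.

>>> {"api": "drive_tool", "payload": {"moves": [{"dp":[0.001,-0.001,0],"dr":[0,0,0]},{"dp":[0,0,0],"dr":[0,0,0]},{"dp":[0,0,0],"dr":[0,0,0]},{"dp":[0,0,0],"dr":[0,0,0]},{"dp":[0,0,0],"dr":[0,0,0]}]}}

```text
clock: 15.9
eef_pos: [0.4583, 0.0599, 0.0366]
eef_rot: [-1.571, -0.084, -0.139]
force: [0.1, 0.1, -0.9]
width: 0.0113
```

```bash
python3 - <<'E'
from goal import *
s=robot.state(); p=s['eef_pos']; Rc=R.from_euler('xyz',s['eef_rot'])
t,Q,M=target(0); print('dp',(t-p).round(4),'dr',((Q*Rc.inv()).as_rotvec()/np.radians(5)).round(3))
a=np.linspace(0,6.283,90); U=np.array([proj('side',[G[0]+.031*np.cos(k),G[1]+.031*np.sin(k),.312]) for k in a]); print('ring pred',U.min(0),U.max(0))
im=cv2.imread('pics/side8.png'); g=im.max(-1)
for v in(158,162): print(v,list(zip(range(243,252),g[v,243:252].tolist())),list(zip(range(268,280),g[v,268:280].tolist())))
print([(v,int(g[v,261])) for v in range(160,174)])
# unchanged objects: top before/after away from arm
E
```

```text
dp [-0.     -0.0001  0.0004] dr [ 0.001 -0.002 -0.012]
ring pred [247.87292002 153.7908768 ] [274.93856292 170.81921459]
158 [(243, 219), (244, 207), (245, 199), (246, 200), (247, 169), (248, 105), (249, 72), (250, 74), (251, 73)] [(268, 104), (269, 80), (270, 76), (271, 74), (272, 76), (273, 75), (274, 78), (275, 101), (276, 113), (277, 113), (278, 113), (279, 110)]
162 [(243, 219), (244, 223), (245, 225), (246, 226), (247, 220), (248, 168), (249, 72), (250, 72), (251, 73)] [(268, 77), (269, 77), (270, 76), (271, 76), (272, 76), (273, 75), (274, 142), (275, 158), (276, 152), (277, 163), (278, 141), (279, 112)]
[(160, 109), (161, 76), (162, 79), (163, 77), (164, 76), (165, 76), (166, 76), (167, 77), (168, 77), (169, 151), (170, 195), (171, 199), (172, 200), (173, 203)]
```

The lens ring matches horizontally within 0.5 px. It differs by about 1.6 px vertically, which is within the calibration. I'll hold steady, then hand in.

>>> {"api": "drive_tool", "payload": {"moves": [{"dp":[0,0,0],"dr":[0,0,0]},{"dp":[0,0,0],"dr":[0,0,0]},{"dp":[0,0,0],"dr":[0,0,0]},{"dp":[0,0,0],"dr":[0,0,0]},{"dp":[0,0,0],"dr":[0,0,0]}]}}

```text
clock: 16.32
eef_pos: [0.4583, 0.0599, 0.0366]
eef_rot: [-1.571, -0.084, -0.139]
force: [-0.5, -0.4, -0.9]
width: 0.0114
```

>>> {"api": "drive_tool", "payload": {"moves": [{"dp":[0,0,0],"dr":[0,0,0]},{"dp":[0,0,0],"dr":[0,0,0]},{"dp":[0,0,0],"dr":[0,0,0]},{"dp":[0,0,0],"dr":[0,0,0]},{"dp":[0,0,0],"dr":[0,0,0]}]}}

```text
clock: 16.73
eef_pos: [0.4583, 0.0599, 0.0366]
eef_rot: [-1.571, -0.084, -0.139]
force: [0.6, 0.8, -0.5]
width: 0.0116
```

>>> {"api": "drive_tool", "payload": {"moves": [{"dp":[0,0,0],"dr":[0,0,0]},{"dp":[0,0,0],"dr":[0,0,0]},{"dp":[0,0,0],"dr":[0,0,0]},{"dp":[0,0,0],"dr":[0,0,0]},{"dp":[0,0,0],"dr":[0,0,0]}]}}

```text
clock: 17.15
eef_pos: [0.4583, 0.0599, 0.0366]
eef_rot: [-1.571, -0.084, -0.139]
force: [0.3, -0.2, 0.2]
width: 0.0114
```

>>> {"api": "drive_tool", "payload": {"moves": [{"dp":[0,0,0],"dr":[0,0,0]},{"dp":[0,0,0],"dr":[0,0,0]},{"dp":[0,0,0],"dr":[0,0,0]},{"dp":[0,0,0],"dr":[0,0,0]},{"dp":[0,0,0],"dr":[0,0,0]}]}}

```text
clock: 17.57
eef_pos: [0.4583, 0.0599, 0.0366]
eef_rot: [-1.571, -0.084, -0.139]
force: [0.3, -0.7, -0.5]
width: 0.0114
```

```bash
python3 -c "
from rig import robot
s=robot.state(); print(s['eef_pos'],s['eef_rot'],s['force'],s['width']); print(robot.finish_job())"
```

```text
[0.45826451 0.05992389 0.03663466] [-1.5709559  -0.08442086 -0.13889559] [ 0.34343796 -0.73960032 -0.53021378] 0.011364708026093058
the job is handed in; nothing more can be done
None
```

I took the inspection mirror by its handle and put its glass under the lens, level with the mark and facing 45° up toward it. I held it still for about 2 s and handed in at 17.6 s, still gripping it. I never saw the mark's reflection itself, so the aim rests on measured positions and angles.

- **Grasp:** my first grasp closed on nothing. The fingertips looked about 40 mm short of the stated TCP, so I reopened, crept down watching the force and gripped the handle (11.4 mm opening at the end). In the first pictures after the miss the mirror still lay in the rest as before.
- **Checks that agreed:**
  - The final pose is within 0.5 mm and 0.1° of the computed target.
  - The glass matched its predicted outline in the side view to about half a pixel, 6 cm before the goal.
  - Contact forces stayed around 1 N.
  - The glass looked clear of the jaws and pendant.
- **Checks that disagreed or stayed open:**
  - The lens ring sat about 1.6 px higher in the side view than predicted. That may mean a few mm of error in the lens position along that view.
  - The glass lean I used (0.87 rad) is good to about ±0.02 rad.
  - I did not compare the other bench objects before and after; nothing I saw or felt suggested they moved.

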